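# Level the jar display riser with a spirit level

### The arm

A 6-joint arm with a two-finger parallel gripper is mounted at the origin on the work surface. World frame = base frame: x ahead of the robot, y to its left, z up, the work surface at z = 0. Lengths are in m, angles in rad, forces in N, time in s.
With the tool pointing down it reaches from about 0.25 to 0.725 m from the base axis. Payload 4 kg.
Tool frame: the origin (TCP) lies between the finger pads; the fingertips stand 8 mm ahead of it and the grasp point (between the pads) lies 11 mm behind it; z points along the fingers, y is the direction in which the jaws open and shut (so a half turn about z gives the same grasp; the last joint's range is limited). The gripper opens to 85 mm and grips with 20 to 120 N. Pads are 22 mm wide; open, the fingers measure 114 mm over their backs; the gripper's body (76 mm by 85 mm) begins 54 mm behind the grasp point. The pads swing forward as they close: fully open they stand 13 mm farther back than shut.
Start: joints at [1.343, 0.241, 0.005, 1.335, 0, 1.571], TCP at [0.113, 0.487, 0.239] pointing down, gripper open.
Joint ranges: [-2.72, 2.72], [-1.05, 1.87], [-1.09, 1.28], [-1.99, 2.15], [-1.42, 1.44], [-3.14, 3.14]. Speed limits (rad/s): [2.79, 2.79, 3.14, 3.14, 3.14, 3.14].

### API

Orientations are given as a unit quaternion [x, y, z, w].
In Python, from workcell import * gives the robot as it stands.
- The arm moves only by the tool send_rows, never from a script. Its argument "increments" is a list that holds one entry, the list of rows, each a list of 6 numbers: the shift along the tool's x, y, z in units of 50 mm (1.0 is 50 mm), then the turn, a rotation vector about the tool's x, y, z in units of 10 degrees (1.0 is 10 degrees). In form: [[[x, y, z, ax, ay, az], ...]]. A call has 1 to 8 rows; each row shifts and turns the commanded pose from where the row before left it, along the tool's axes as they then stand; what a row does not reach is not made up. A row lasts 1/8 s, in which the tool goes at most 62.5 mm and 10.7 degrees, less where a joint would pass 70% of its speed; a pose out of reach is approached as far as the arm can. A call with a number of a shift or a turn outside -1 to 1 is refused whole. A call with a gripper value outside its range is refused whole. "grip" is the closure, from 0 (fully open) to 1 (shut), set as the call begins (left out, the last holds). The fingers move at their own pace and stop on an object; the grip force is fixed at half the most. Time passes only in rows, so rows that do not move let the fingers close. It gives the time, the measured TCP pose, the force and the opening at its end, in the units of the state.
- get_obs(): the state, without advancing time (a new reading comes with each control period).
- camera(name): name is "scene" or "top" or "wrist"; returns a dict with "color" (420x560x3 uint8, red, green, blue), "z_map" (420x560 float32, m along the optical axis (not along the pixel's ray), 0 where there is no reading), "intrinsics" (3x3 intrinsics, pixels), "pose" (4x4, takes a point from camera to world coordinates); the wrist camera has in their place "mount" (4x4, takes a point from camera to tool coordinates, whose origin is the TCP and whose axes are the flange's). Camera axes: x right, y down, z forward; pixel columns grow to the right and rows downward; lengths in m; the calibration is good to about 2 mm. The wrist camera is an equidistant fisheye: a pixel r from the principal point sees the ray r / f radians off the axis. A picture is of the moment at which its call begins: read the wrist's pose just before it.
- job_done(): hands the job in, once; it reports no verdict.
The state is a dict: "clock": time; "joint_pos": joint angles; "joint_vel": joint speeds; "tau": joint torques, N m; "eef_pos": TCP position; "tool_rot": TCP orientation; "ft_force": force on the tool from outside, world axes, zero at the start; "ft_torque": the same for the moment, N m; "grip_width": finger opening in m.
Only numpy, scipy, OpenCV 4.12 (cv2) and the standard library are available. Lean on these libraries where they do the work, as an engineer would, in place of code of your own. Each camera call takes 0.05 s, during which the arm holds its last target.

### The job

Set the orange spirit level upright and lengthwise on the white display shelf between its hinged end and the blue foot knob, let go of it, and read its bubble. Then turn the blue knob of the levelling foot until the bubble rests between the two black lines of the vial, and finally press the spirit level down firmly on the shelf, about as hard as the weight of a one-kilogram bag, with the bubble still between the lines. Finish while pressing: do not let go at the end, and leave the jars, coffee pot, bowl and screwdriver where they are.

Things in the scene. Friction and masses are not known exactly. Their poses are not given: they have to be found in the camera images.
- level: loose orange spirit level with black rubber ends, a bar 220 long (x) x 24 wide (y) x 46 tall (z), about 0.32 kg, standing on its narrow 24 mm base with the vial up. Origin: centre of its underside. The green vial, 56 x 13, is in the middle of the top face, flush; the solid top either side of it (25 to 100 mm from the middle) is where to press. It may be placed either way round
- bubble (a joint): position in metres of the pale bubble (14 mm long) along the vial, 0 in the middle, positive towards the level's own +x end. It runs to the higher end, about 6 mm per 0.01 rad of slope, and overshoots a little and takes about 2 s to come to rest. The inner edges of the two black lines are 10 mm from the middle, so the bubble is between them within 3 mm of the middle
- shelf: white shelf deck, 140 (x) x 360 (y) x 12 thick. Origin at the hinge at its +y end, at mid thickness; the deck runs from there along its own -y, its top 6 mm above the origin (about 68 mm above the table). At the start its -y (foot) end is low by 0.012 to 0.026 rad. It only tilts about its x axis. Pressing yields it slightly at the foot end: a 10 N push on the level moves the bubble about 1 mm towards the hinge
- deck_mid (a point): point on the deck's top surface, on its long centre line, 135 mm from the hinge and 185 mm from the knob's axis: middle of the free area for the level. Axes as the shelf's: y lengthwise towards the hinge, z up
- foot_knob (a joint): turn of the levelling foot knob in rad, 0 at the start, positive clockwise seen from above; stops at -1.5 and 4.5. Clockwise raises the foot end: 1 rad tilts the shelf by 0.0133 rad and moves the bubble about 8 mm. It is self-locking, takes about 0.15 N m, and stays where it is left
- foot_knob_grip (a point): grip point on the knob's axis, 23 mm above the deck top, on the blue bar of the knob: bar 46 long (this point's x) x 14 wide (y), from 7 to 33 mm above the deck top (a black disc of radius 20 is below it). x turns with the knob. The knob is 320 mm from the hinge, on the deck's centre line
- jar_tall: loose glass clip-top jar, diameter 100, 191 tall, bystander; origin at the centre of its underside
- jar_mid: loose glass clip-top jar, diameter 96, 131 tall, bystander; origin at the centre of its underside
- jar_small: loose glass clip-top jar, diameter 80, 86 tall, bystander; origin at the centre of its underside
- moka_pot: loose aluminium stove-top coffee pot, diameter 92, 157 tall, handle 80 out along its +y, bystander; origin at the centre of its underside
- bowl: loose blue ceramic bowl, diameter 130, 50 tall, bystander; origin at the centre of its underside
- screwdriver: loose screwdriver lying on the table, about 200 long, bystander; it lies along its own x

How it is judged:
By the outcome, as a careful person would: the job done as asked, in the order asked, and still so for the second after the job is handed in, while the arm keeps its last pose, push and grip.
It also fails if it takes over 67 s, if anything falls off the work surface, if the arm or the gripper's body presses on something with over 40 N, if the wrist force passes 120 N, or if a joint passes its speed limit or range.

## Working session

There is one attempt and no reset: what is moved stays moved. The work goes in short steps, Python scripts to look and compute and a tool call to move; the robot and the scene stay as the last step left them, time stands still between calls to the robot, and variables do not carry over. Pictures are saved under pics/ and viewed, and the job is handed in when it is done.

Besides the shell and the picture viewer there is one more tool, called after ">>>" in YAML: its name, and indented under it one key for each argument. send_rows: Moves the arm, as the interface text tells. Its arguments: {"type":"object","properties":{"increments":{"type":"array"},"grip":{"type":"number"}},"required":["increments"]}

```bash
ls; mkdir -p pics
python3 - <<'E'
from workcell import *
import cv2, numpy as np
print(get_obs())
for n in ("scene","top"):
    c=camera(n); cv2.imwrite(f"pics/{n}0.png",c["color"][:,:,::-1]); np.savez(f"{n}0.npz",**c); print(n,c["intrinsics"],c["pose"])
E
```

```text
pics
{'clock': 0.0, 'joint_pos': array([1.34295997e+00, 2.41391096e-01, 3.72896774e-03, 1.33520719e+00,
       1.04222484e-05, 1.57083596e+00]), 'joint_vel': array([ 6.22191021e-04, -9.52029766e-04, -4.43012720e-04,  9.99234966e-04,
        3.28021543e-05,  1.19138313e-03]), 'tau': array([-1.19204939e-03, -3.72319508e+01,  2.52407902e+01,  1.71615294e-02,
       -8.23348319e-05, -8.63673932e-06]), 'eef_pos': array([0.11279297, 0.48647909, 0.23842568]), 'tool_rot': array([ 1.13691573e-01,  9.93515552e-01, -1.02918721e-03, -1.22977392e-04]), 'ft_force': array([ 0.22702997,  0.16744197, -0.96472789]), 'ft_torque': array([0.04297959, 0.01048299, 0.03263796]), 'grip_width': 0.08518661300177895}
scene [[451.16631465   0.         288.77895207]
 [  0.         451.16631465 210.29223898]
 [  0.           0.           1.        ]] [[ 0.49068618  0.60585762 -0.62622969  1.23574623]
 [ 0.8712117  -0.35329265  0.34084378 -0.35188732]
 [-0.01473955 -0.71282596 -0.70118606  0.89493078]
 [ 0.          0.          0.          1.        ]]
top [[379.96471542   0.         276.7887067 ]
 [  0.         379.96471542 209.64845704]
 [  0.           0.           1.        ]] [[-2.91000215e-02 -9.93334085e-01  1.11537369e-01  3.99354366e-01]
 [-9.99576331e-01  2.88524411e-02 -3.83350890e-03  3.42146293e-02]
 [ 5.89829686e-04 -1.11601669e-01 -9.93752846e-01  1.27184354e+00]
 [ 0.00000000e+00  0.00000000e+00  0.00000000e+00  1.00000000e+00]]
```

View pics/scene0.png

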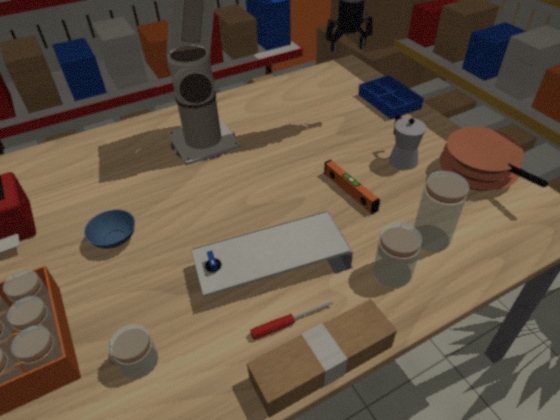

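View pics/top0.png

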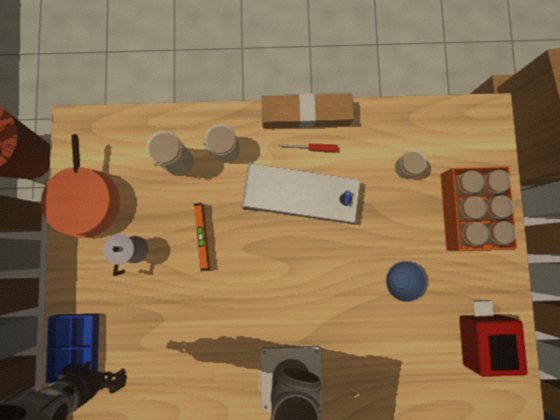

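The scene view shows the orange level at (350,185), the white shelf around (270,252) and the knob at (212,262). In the top view the level runs from (198,205) to (206,269), and the knob is at (347,199). I'll enlarge these.

Run:
```python
import cv2
a=cv2.imread("pics/top0.png")
l=cv2.resize(a[195:280,170:235],None,fx=7,fy=7,interpolation=cv2.INTER_CUBIC)
s=cv2.resize(a[155:230,235:370],None,fx=5.9,fy=5.9,interpolation=cv2.INTER_CUBIC)
cv2.imwrite("pics/lev.png",l);cv2.imwrite("pics/sh.png",s)
```

```text
(no output)
```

View pics/lev.png

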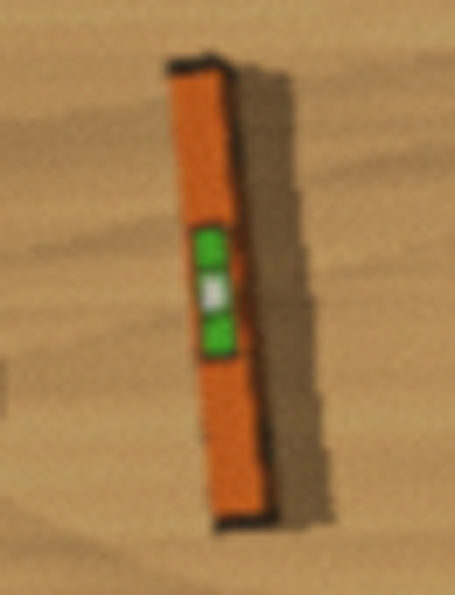

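View pics/sh.png

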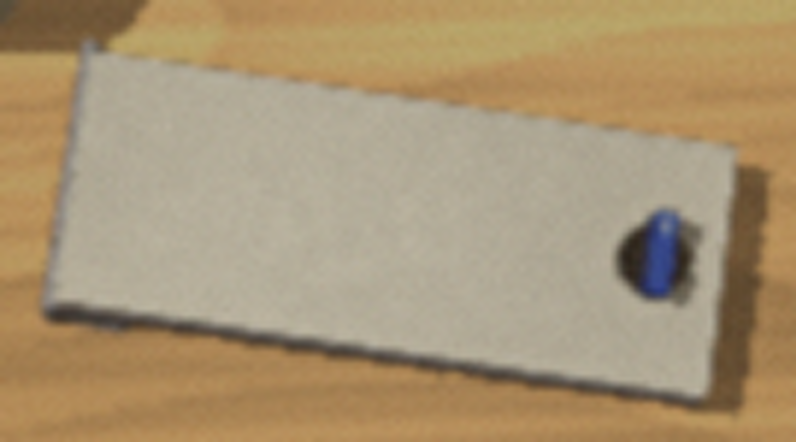

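```bash
cat > h.py <<'E'
import numpy as np, cv2
def load(n): return dict(np.load(n))
def cloud(c):
    z=c["z_map"].astype(float); K=c["intrinsics"]; v,u=np.mgrid[:z.shape[0],:z.shape[1]]
    P=np.stack([(u-K[0,2])/K[0,0]*z,(v-K[1,2])/K[1,1]*z,z],-1)
    W=P@c["pose"][:3,:3].T+c["pose"][:3,3]; W[z==0]=np.nan
    return W
def pix(c,u,v,zw):
    K=c["intrinsics"]; d=c["pose"][:3,:3]@np.array([(u-K[0,2])/K[0,0],(v-K[1,2])/K[1,1],1]); o=c["pose"][:3,3]
    return o+d*(zw-o[2])/d[2]
E
python3 - <<'E'
from h import *
c=load("top0.npz"); W=cloud(c); H=W[...,2]
hsv=cv2.cvtColor(c["color"],cv2.COLOR_RGB2HSV)
print("table",np.nanmedian(H[240:330,220:380]))
m=np.zeros(H.shape,bool); m[195:280,185:225]=1
lev=m&(H>0.036)
p=W[lev]; print(lev.sum(),np.median(p[:,2]))
r=cv2.minAreaRect(p[:,:2].astype(np.float32)*1000);print("lev rect",r)
m=np.zeros(H.shape,bool); m[155:230,235:370]=1
d=m&(H>0.05)&(H<0.08); r=cv2.minAreaRect(W[d][:,:2].astype(np.float32)*1000);print("deck rect",r)
p=W[d]; A=np.c_[p[:,:2],np.ones(len(p))]; print("plane",np.linalg.lstsq(A,p[:,2],rcond=None)[0])
k=m&(hsv[...,0]>105)&(hsv[...,0]<130)&(hsv[...,1]>120)
print("knob px",np.argwhere(k).mean(0),k.sum(), np.nanmedian(W[k],0))
def q(x,y,o,s): return o[0]+(x+.5)/s-.5,o[1]+(y+.5)/s-.5
print("vial c",pix(c,*q(214,292,(170,195),7),.046),"bubble",pix(c,*q(213,292,(170,195),7),.046))
for x,y in[(168,72),(220,60),(272,518),(213,528)]: print(pix(c,*q(x,y,(170,195),7),.046).round(4))
print("deck")
for x,y in[(90,48),(735,148),(706,398),(45,310)]: print(pix(c,*q(x,y,(235,155),5.9),.066).round(4))
for x,y in[(665,215),(655,292),(660,254)]: print("bar",pix(c,*q(x,y,(235,155),5.9),.095).round(4))
# bystanders
for n,(u,v),z in[("tall",(165,147),.191),("mid",(221,139),.131),("small",(413,163),.086),("moka",(119,249),.157),("bowl",(406,281),.05)]: print(n,pix(c,u,v,z).round(3))
# from scene cam too
c=load("scene0.npz"); W=cloud(c); H=W[...,2]
m=np.zeros(H.shape,bool); m[150:220,310:390]=1; lev=m&(H>.038); p=W[lev];print(len(p),np.median(p[:,2]),cv2.minAreaRect(p[:,:2].astype(np.float32)*1000))
m=np.zeros(H.shape,bool); m[205:300,180:360]=1; d=m&(H>0.05)&(H<0.08);p=W[d];print(cv2.minAreaRect(p[:,:2].astype(np.float32)*1000))
A=np.c_[p[:,:2],np.ones(len(p))]; print("plane",np.linalg.lstsq(A,p[:,2],rcond=None)[0])
E
```

```text
table 0.0008675431870897032
547 0.046975027120689905
lev rect ((458.4189147949219, 279.0040283203125), (219.31126403808594, 25.694137573242188), 5.367604732513428)
deck rect ((589.3429565429688, -48.5633544921875), (366.1908264160156, 149.42266845703125), 80.02645111083984)
plane [0.00879464 0.01892426 0.06082674]
knob px [198.88636364 346.25      ] 44 [ 0.55826317 -0.1883499   0.09457028]
vial c [0.45781395 0.27875056 0.046     ] bubble [0.45782733 0.27921042 0.046     ]
[0.5605 0.2994 0.046 ]
[0.5654 0.2753 0.046 ]
[0.3542 0.253  0.046 ]
[0.3504 0.2799 0.046 ]
deck
[0.6901 0.1123 0.066 ]
[ 0.6242 -0.2386  0.066 ]
[ 0.4879 -0.2157  0.066 ]
[0.546  0.1398 0.066 ]
bar [ 0.5837 -0.1929  0.095 ]
bar [ 0.5427 -0.1856  0.095 ]
bar [ 0.5629 -0.1892  0.095 ]
tall [0.714 0.351 0.191]
mid [0.752 0.195 0.131]
small [ 0.669 -0.408  0.086]
moka [0.422 0.493 0.157]
bowl [ 0.297 -0.373  0.05 ]
671 0.04576774841918674 ((464.4755859375, 183.7962646484375), (222.27200317382812, 216.0088348388672), 4.220635414123535)
((588.6788940429688, -51.55305480957031), (365.97943115234375, 153.3627471923828), 80.1263656616211)
plane [-0.00538588  0.02056068  0.06749287]
```

```bash
cat > plan.py <<'E'
import numpy as np
from scipy.spatial.transform import Rotation as R
from workcell import get_obs
def st():
    o=get_obs(); r=R.from_quat(o["tool_rot"]); M=r.as_matrix()
    yaw=np.degrees(np.arctan2(M[1,1],M[0,1]))
    print("t %.2f pos %s yaw %.2f tilt %s F %s T %s w %.4f j6 %.2f"%(o["clock"],o["eef_pos"].round(4),yaw,M[:2,2].round(4),o["ft_force"].round(2),o["ft_torque"].round(2),o["grip_width"],o["joint_pos"][5]))
    return o,r,yaw
def go(pos,yaw,nr,nt):
    """rotate in place (nr rows) then translate (nt rows)"""
    o,r,y0=st()
    y=np.radians(yaw); ya=np.array([np.cos(y),np.sin(y),0]); za=np.array([0,0,-1.]); xa=np.cross(ya,za)
    T=R.from_matrix(np.c_[xa,ya,za]); rv=np.degrees((r.inv()*T).as_rotvec())
    if nr: print("turn x%d"%nr,(rv/10/nr).round(3))
    else: T=r; print("left turn",rv.round(2))
    d=T.inv().apply(np.array(pos)-o["eef_pos"])
    print("shift x%d"%nt,(d/0.05/nt).round(3))
E
python3 -c "
from plan import *
go([.458,.279,.12],95.4,3,10)"
```

```text
t 0.10 pos [0.1128 0.4865 0.2385] yaw 76.95 tilt [-0.0004 -0.0019] F [-0.37 -0.19  0.27] T [ 0.01  0.01 -0.02] w 0.0855 j6 1.57
turn x3 [-0.004 -0.001 -0.615]
shift x10 [-0.648 -0.478  0.237]
```

>>> send_rows:
  increments:
    - [[0, 0, 0, 0, 0, -0.615], [0, 0, 0, 0, 0, -0.615], [0, 0, 0, 0, 0, -0.615], [-0.65, -0.48, 0.1, 0, 0, 0], [-0.65, -0.48, 0.1, 0, 0, 0], [-0.65, -0.48, 0.1, 0, 0, 0], [-0.65, -0.48, 0.2, 0, 0, 0], [-0.65, -0.48, 0.2, 0, 0, 0]]
  grip: 0

```text
clock: 1.1
eef_pos: [0.2869, 0.3819, 0.2037]
tool_rot: [-0.047, 0.999, -0.0, -0.0]
ft_force: [-0.6, -0.4, -0.0]
grip_width: 0.0853
```

>>> send_rows:
  increments:
    - [[-0.65, -0.48, 0.3, 0, 0, 0], [-0.65, -0.48, 0.3, 0, 0, 0], [-0.65, -0.48, 0.3, 0, 0, 0], [-0.65, -0.48, 0.3, 0, 0, 0], [-0.64, -0.47, 0.3, 0, 0, 0], [0, 0, 0, 0, 0, 0], [0, 0, 0, 0, 0, 0]]

```text
clock: 1.98
eef_pos: [0.458, 0.279, 0.1289]
tool_rot: [-0.047, 0.999, -0.0, -0.001]
ft_force: [-0.5, -0.1, -0.5]
grip_width: 0.0852
```

Run:
```python
from plan import *
go([.458,.279,.12],95.4,0,1)
from workcell import *
import cv2
c=camera("wrist"); np.savez("w1.npz",**c); print(c["intrinsics"],c["mount"]); cv2.imwrite("pics/w1.png",c["color"][:,:,::-1])
c=camera("top");cv2.imwrite("pics/t1.png",c["color"][:,:,::-1])
```

```text
t 1.98 pos [0.458  0.279  0.1289] yaw 95.38 tilt [-0.0014 -0.0004] F [-0.49 -0.07 -0.53] T [-0.04 -0.01  0.  ] w 0.0852 j6 0.45
left turn [-0.02 -0.08 -0.02]
shift x1 [-0.001 -0.     0.179]
[[325.1922621    0.         280.24972454]
 [  0.         325.1922621  207.58023926]
 [  0.           0.           1.        ]] [[-2.43534123e-04 -9.64659204e-01 -2.63500590e-01  6.54608618e-02]
 [ 9.99999577e-01 -4.68595340e-04  7.91272563e-04 -3.19854460e-04]
 [-8.86783510e-04 -2.63500286e-01  9.64658910e-01 -1.34071586e-01]
 [ 0.00000000e+00  0.00000000e+00  0.00000000e+00  1.00000000e+00]]
```

View pics/w1.png

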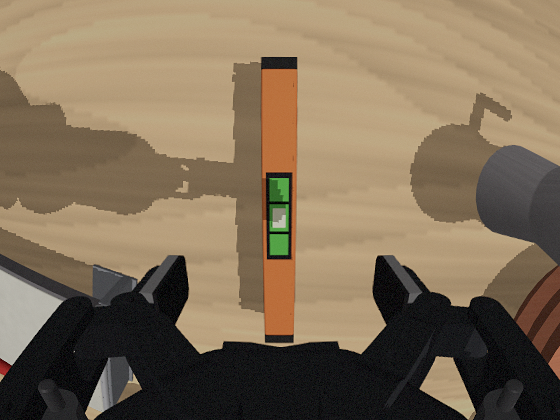

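The level is centred between the jaws: its axis runs along column 280 and the vial is at (279,217), within 1 mm of the TCP. Descend and grip.

>>> send_rows:
  increments:
    - [[0, 0, 0.5, 0, 0, 0], [0, 0, 0.5, 0, 0, 0], [0, 0, 0.5, 0, 0, 0], [0, 0, 0.4, 0, 0, 0], [0, 0, 0.24, 0, 0, 0], [0, 0, 0, 0, 0, 0]]

```text
clock: 2.82
eef_pos: [0.4577, 0.2794, 0.022]
tool_rot: [-0.048, 0.999, -0.0, -0.001]
ft_force: [-0.0, -0.1, -0.2]
grip_width: 0.0856
```

>>> send_rows:
  increments:
    - [[0, 0, 0, 0, 0, 0], [0, 0, 0, 0, 0, 0], [0, 0, 0, 0, 0, 0], [0, 0, 0, 0, 0, 0], [0, 0, 0, 0, 0, 0], [0, 0, 0, 0, 0, 0]]
  grip: 1

```text
clock: 3.58
eef_pos: [0.459, 0.2793, 0.0229]
tool_rot: [-0.047, 0.999, 0.0, 0.001]
ft_force: [-0.6, -0.8, 6.0]
grip_width: 0.0232
```

>>> send_rows:
  increments:
    - [[0, 0, -0.3, 0, 0, 0], [0, 0, -0.7, 0, 0, 0], [0, 0, -0.8, 0, 0, 0], [0, 0, -0.8, 0, 0, 0], [0, 0, -0.5, 0, 0, 0], [0, 0, 0, 0, 0, 0]]

```text
clock: 4.32
eef_pos: [0.4595, 0.2799, 0.1795]
tool_rot: [-0.047, 0.999, 0.001, 0.002]
ft_force: [0.5, 0.5, -3.6]
grip_width: 0.023
```

>>> send_rows:
  increments:
    - [[0, 0, 0, 0, 0, -0.932], [0, 0, 0, 0, 0, -0.932], [0, 0, 0, 0, 0, -0.932], [0, 0, 0, 0, 0, -0.932], [0, 0, 0, 0, 0, -0.932], [0, 0, 0, 0, 0, -0.932], [0, 0, 0, 0, 0, -0.932], [0, 0, 0, 0, 0, -0.932]]

```text
clock: 5.32
eef_pos: [0.4572, 0.2784, 0.175]
tool_rot: [-0.645, 0.765, 0.0, -0.002]
ft_force: [-0.5, -0.1, -3.3]
grip_width: 0.0233
```

Run:
```python
from plan import *
go([.596,-.006,.15],170,1,9)
```

```text
t 5.33 pos [0.4572 0.2784 0.175 ] yaw 170.27 tilt [-0.0039 -0.0022] F [-0.52 -0.1  -3.28] T [-0.04 -0.    0.04] w 0.0233 j6 -0.85
turn x1 [ 0.02  -0.016  0.027]
shift x9 [ 0.569 -0.414  0.056]
```

>>> send_rows:
  increments:
    - [[0.3, -0.2, 0, 0, 0, 0], [0.6, -0.45, 0, 0, 0, 0], [0.6, -0.45, 0, 0, 0, 0], [0.6, -0.45, 0, 0, 0, 0], [0.6, -0.45, 0, 0, 0, 0], [0.6, -0.45, 0, 0, 0, 0], [0.6, -0.45, 0, 0, 0, 0], [0.6, -0.45, 0, 0, 0, 0]]

```text
clock: 6.32
eef_pos: [0.5838, 0.026, 0.1759]
tool_rot: [-0.641, 0.767, 0.001, -0.001]
ft_force: [-0.2, -0.3, -3.0]
grip_width: 0.0233
```

>>> send_rows:
  increments:
    - [[0.62, -0.38, 0.1, 0, 0, 0.03], [0, 0, 0.2, 0, 0, 0], [0, 0, 0.2, 0, 0, 0], [0, 0, 0, 0, 0, 0], [0, 0, 0, 0, 0, 0]]

```text
clock: 6.95
eef_pos: [0.5972, -0.0046, 0.1523]
tool_rot: [-0.641, 0.768, 0.0, -0.0]
ft_force: [0.3, -1.4, -3.0]
grip_width: 0.0227
```

Run:
```python
from plan import *
go([.596,-.006,.12],170,1,1)
from workcell import *
import cv2
c=camera("wrist"); np.savez("w2.npz",**c); cv2.imwrite("pics/w2.png",c["color"][:,:,::-1])
c=camera("scene");cv2.imwrite("pics/s2.png",cv2.resize(c["color"][190:310,170:370,::-1],None,fx=4,fy=4,interpolation=cv2.INTER_CUBIC))
```

```text
t 6.95 pos [ 0.5972 -0.0046  0.1523] yaw 169.72 tilt [-0.0002  0.0001] F [ 0.25 -1.43 -2.96] T [-0.   -0.04  0.03] w 0.0227 j6 -1.40
turn x1 [ 0.001  0.    -0.028]
shift x1 [0.033 0.019 0.647]
```

View pics/w2.png

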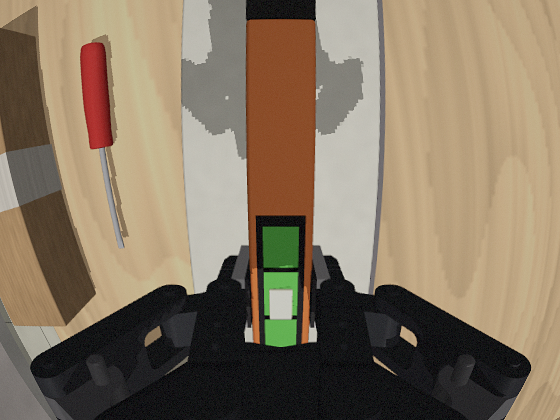

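View pics/s2.png

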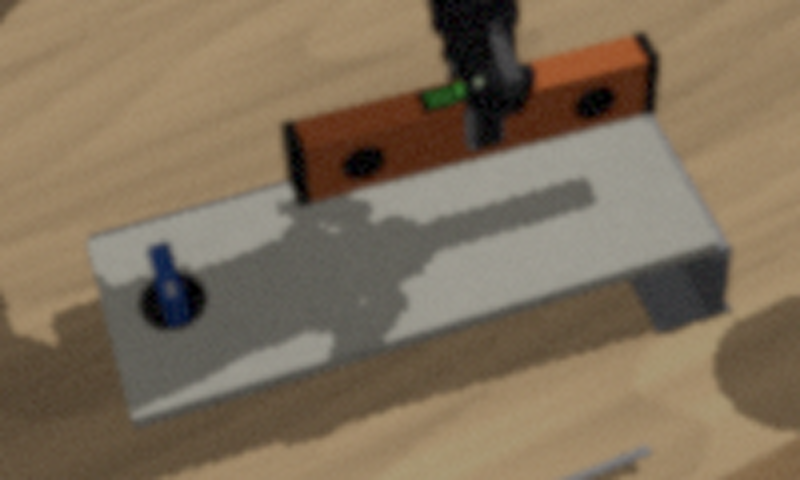

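>>> send_rows:
  increments:
    - [[0.03, 0.02, 0.3, 0, 0, -0.03], [0, 0, 0.4, 0, 0, 0], [0, 0, 0.3, 0, 0, 0], [0, 0, 0.12, 0, 0, 0], [0, 0, 0, 0, 0, 0], [0, 0, 0, 0, 0, 0]]

```text
clock: 7.8
eef_pos: [0.5969, -0.0067, 0.097]
tool_rot: [-0.642, 0.766, -0.0, 0.001]
ft_force: [1.3, -0.7, -2.9]
grip_width: 0.0233
```

>>> send_rows:
  increments:
    - [[0, 0, 0.02, 0, 0, 0], [0, 0, 0.02, 0, 0, 0], [0, 0, 0.02, 0, 0, 0], [0, 0, 0, 0, 0, 0]]

```text
clock: 8.3
eef_pos: [0.5962, -0.0067, 0.0932]
tool_rot: [-0.643, 0.766, 0.0, -0.0]
ft_force: [-0.2, -0.0, -3.4]
grip_width: 0.0236
```

>>> send_rows:
  increments:
    - [[0, 0, 0.02, 0, 0, 0], [0, 0, 0.02, 0, 0, 0], [0, 0, 0, 0, 0, 0]]

```text
clock: 8.68
eef_pos: [0.5961, -0.0067, 0.0911]
tool_rot: [-0.643, 0.766, 0.0, -0.0]
ft_force: [-0.3, -0.6, -3.1]
grip_width: 0.0234
```

>>> send_rows:
  increments:
    - [[0, 0, 0.02, 0, 0, 0], [0, 0, 0, 0, 0, 0]]

```text
clock: 8.93
eef_pos: [0.5964, -0.0067, 0.0904]
tool_rot: [-0.642, 0.766, -0.0, 0.0]
ft_force: [-0.2, -0.4, -2.7]
grip_width: 0.0233
```

>>> send_rows:
  increments:
    - [[0, 0, 0.02, 0, 0, 0], [0, 0, 0, 0, 0, 0]]

```text
clock: 9.18
eef_pos: [0.5964, -0.0068, 0.0899]
tool_rot: [-0.642, 0.766, -0.0, 0.0]
ft_force: [-1.6, -1.1, 0.9]
grip_width: 0.0234
```

>>> send_rows:
  increments:
    - [[0, 0, 0.02, 0, 0, 0], [0, 0, 0, 0, 0, 0]]

```text
clock: 9.43
eef_pos: [0.5966, -0.0071, 0.0889]
tool_rot: [-0.642, 0.766, -0.0, 0.0]
ft_force: [-0.7, -3.7, 4.1]
grip_width: 0.0235
```

>>> send_rows:
  increments:
    - [[0, 0, 0, 0, 0, 0], [0, 0, 0, 0, 0, 0], [0, 0, 0, 0, 0, 0], [0, 0, 0, 0, 0, 0], [0, 0, 0, 0, 0, 0]]
  grip: 0

```text
clock: 10.05
eef_pos: [0.5963, -0.0067, 0.0882]
tool_rot: [-0.643, 0.766, 0.0, -0.0]
ft_force: [-0.2, 0.3, -0.2]
grip_width: 0.0851
```

>>> send_rows:
  increments:
    - [[0, 0, -0.3, 0, 0, 0], [0, 0, -0.7, 0, 0, 0], [0, 0, -0.8, 0, 0, 0], [0, 0, -0.6, 0, 0, 0], [0, 0, 0, 0, 0, 0], [0, 0, 0, 0, 0, 0]]

```text
clock: 10.8
eef_pos: [0.596, -0.0067, 0.2083]
tool_rot: [-0.642, 0.766, 0.0, -0.0]
ft_force: [-1.0, 0.5, -0.4]
grip_width: 0.0857
```

Run:
```python
from plan import *
st()
from workcell import *
import cv2
c=camera("wrist"); np.savez("w3.npz",**c); cv2.imwrite("pics/w3.png",c["color"][:,:,::-1])
```

```text
t 10.80 pos [ 0.596  -0.0067  0.2083] yaw 169.95 tilt [-0.0001  0.    ] F [-0.96  0.46 -0.39] T [-0.01  0.02  0.01] w 0.0857 j6 -1.41
```

View pics/w3.png

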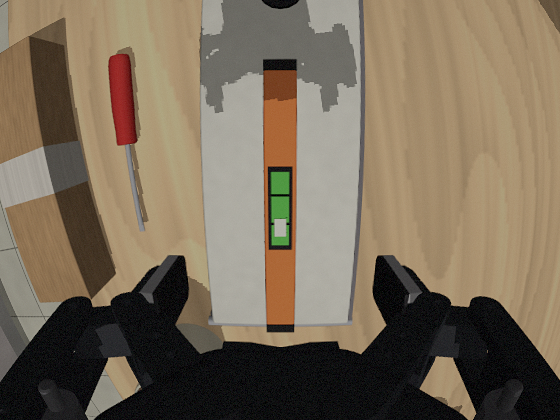

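>>> send_rows:
  increments:
    - [[0, 0, 0, 0, 0, 0], [0, 0, 0, 0, 0, 0], [0, 0, 0, 0, 0, 0], [0, 0, 0, 0, 0, 0], [0, 0, 0, 0, 0, 0], [0, 0, 0, 0, 0, 0], [0, 0, 0, 0, 0, 0], [0, 0, 0, 0, 0, 0]]

```text
clock: 11.85
eef_pos: [0.5962, -0.0067, 0.2083]
tool_rot: [-0.642, 0.766, -0.0, 0.0]
ft_force: [-0.3, 0.3, 0.5]
grip_width: 0.0851
```

```bash
cat >> plan.py <<'E'
import cv2
def wray(c,u,v):
    K=c["intrinsics"]; x=(u-K[0,2]); y=(v-K[1,2]); r=np.hypot(x,y); th=r/K[0,0]
    return np.array([x/r*np.sin(th),y/r*np.sin(th),np.cos(th)])
def wpix(c,pos,rot,u,v,zw):
    d=rot.apply(c["mount"][:3,:3]@wray(c,u,v)); o=pos+rot.apply(c["mount"][:3,3])
    return o+d*(zw-o[2])/d[2]
def bubble(c,pos,rot,ztop,crop,name,s=8):
    x0,y0,x1,y1=crop
    cv2.imwrite(name,cv2.resize(c["color"][y0:y1,x0:x1,::-1],None,fx=s,fy=s,interpolation=cv2.INTER_CUBIC))
E
python3 - <<'E'
from plan import *
from workcell import *
o,r,_=st()
c=camera("wrist"); np.savez("w4.npz",**c,pos=o["eef_pos"],q=o["tool_rot"])
p=o["eef_pos"]
bubble(c,p,r,.112,(250,155,310,260),"pics/b4.png",5.5)
h=np.array([.6195,.127]);d=np.array([np.cos(np.radians(80)),np.sin(np.radians(80))]);n=np.array([d[1],-d[0]])
for u,v,z in[(280,330,.114),(280,60,.110),(280,322,.068),(209,324,.068),(351,320,.068),(280,167,.112),(280,249,.112),(280,228,.112)]:
    w=wpix(c,p,r,u,v,z);print(u,v,w.round(4),"from hinge %.4f side %.4f"%(np.dot(h-w[:2],d),np.dot(w[:2]-h,n)))
E
```

```text
t 11.85 pos [ 0.5962 -0.0067  0.2083] yaw 169.95 tilt [ 0. -0.] F [-0.33  0.29  0.48] T [-0.02 -0.02  0.05] w 0.0851 j6 -1.41
280 330 [0.6159 0.0962 0.114 ] from hinge 0.0309 side 0.0018
280 60 [ 0.5783 -0.1157  0.11  ] from hinge 0.2462 side 0.0015
280 322 [0.6202 0.12   0.068 ] from hinge 0.0068 side 0.0019
209 324 [0.6936 0.112  0.068 ] from hinge 0.0019 side 0.0756
351 320 [0.5481 0.1325 0.068 ] from hinge 0.0070 side -0.0713
280 167 [ 0.5917 -0.04    0.112 ] from hinge 0.1693 side 0.0016
280 249 [0.6027 0.022  0.112 ] from hinge 0.1063 side 0.0017
280 228 [0.5997 0.0052 0.112 ] from hinge 0.1234 side 0.0017
```

View pics/b4.png

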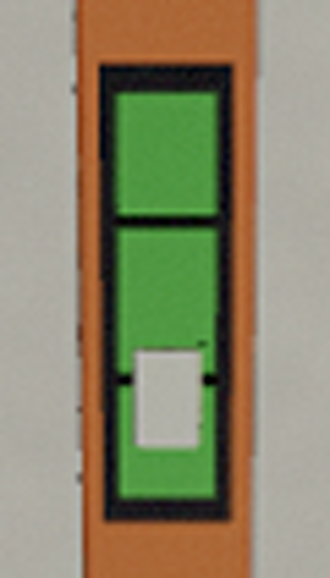

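The bubble sits about 13.6 mm from the middle on the hinge side, with the crop lines at rows 220 and 380 and the bubble centre at 399. The foot is low, so about 1.7–1.76 rad clockwise is needed. The level stands 28–248 mm from the hinge. Now to the knob.

>>> send_rows:
  increments:
    - [[0, 0, 0, 0, 0, 0.9], [0, 0, 0, 0, 0, 0.9], [0, 0, 0, 0, 0, 0.9], [0, 0, 0, 0, 0, 0.9], [0, 0, 0, 0, 0, 0.9], [0, 0, 0, 0, 0, 0.9], [0, 0, 0, 0, 0, 0.9], [0, 0, 0, 0, 0, 0.9]]
  grip: 0.4

```text
clock: 12.9
eef_pos: [0.5963, -0.0067, 0.2083]
tool_rot: [-0.067, 0.998, 0.0, -0.0]
ft_force: [-1.0, 0.1, -0.5]
grip_width: 0.0514
```

>>> send_rows:
  increments:
    - [[0, 0, 0, 0, 0, 0.9], [0, 0, 0, 0, 0, 0.9], [0, 0, 0, 0, 0, 0]]

```text
clock: 13.28
eef_pos: [0.5963, -0.0067, 0.2083]
tool_rot: [0.087, 0.996, -0.0, 0.0]
ft_force: [0.0, -0.5, -0.0]
grip_width: 0.0509
```

Run:
```python
from plan import *
go([.5635,-.1885,.18],80,0,6)
```

```text
t 13.28 pos [ 0.5963 -0.0067  0.2083] yaw 80.06 tilt [ 0. -0.] F [ 0.02 -0.49 -0.03] T [ 0.02 -0.01 -0.01] w 0.0509 j6 0.16
left turn [-0.    0.    0.06]
shift x6 [ 0.003 -0.616  0.094]
```

>>> send_rows:
  increments:
    - [[0, -0.62, 0, 0, 0, 0], [0, -0.62, 0.1, 0, 0, 0], [0, -0.62, 0.1, 0, 0, 0], [0, -0.62, 0.1, 0, 0, 0], [0, -0.62, 0.1, 0, 0, 0], [0.02, -0.6, 0.16, 0, 0, 0], [0, 0, 0, 0, 0, 0], [0, 0, 0, 0, 0, 0]]

```text
clock: 14.28
eef_pos: [0.5631, -0.1884, 0.1804]
tool_rot: [0.087, 0.996, 0.0, 0.0]
ft_force: [0.7, -0.2, 0.2]
grip_width: 0.0511
```

Run:
```python
from plan import *
from workcell import *
o,r,_=st()
c=camera("wrist"); np.savez("w5.npz",**c,pos=o["eef_pos"],q=o["tool_rot"])
cv2.imwrite("pics/w5.png",c["color"][:,:,::-1])
```

```text
t 14.28 pos [ 0.5631 -0.1884  0.1804] yaw 80.03 tilt [0.0001 0.0005] F [ 0.73 -0.25  0.18] T [ 0.02 -0.01 -0.02] w 0.0511 j6 -0.15
```

View pics/w5.png

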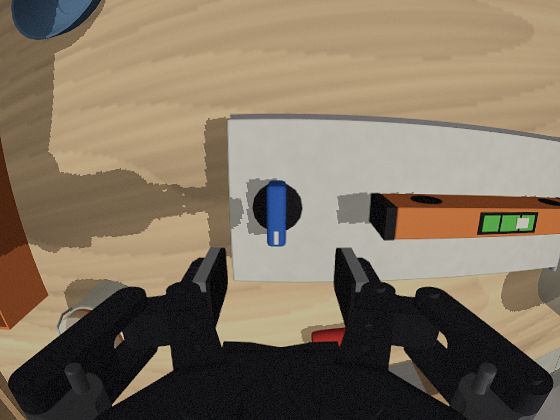

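Run:
```python
from plan import *
c=dict(np.load("w5.npz")); r=R.from_quat(c["q"])
for u,v,z in[(277,181,.093),(277,246,.093),(277,213.5,.093),(277,207,.068)]:
    w=wpix(c,c["pos"],r,u,v,z); print(w.round(4),(r.inv().apply(w-c["pos"])*1000).round(1))
```

```text
[ 0.5391 -0.1862  0.093 ] [24.  -2.1 87.4]
[ 0.5866 -0.1947  0.093 ] [-24.2  -2.2  87.4]
[ 0.5621 -0.1904  0.093 ] [ 0.6 -2.1 87.4]
[ 0.5641 -0.1909  0.068 ] [ -1.4  -2.4 112.4]
```

>>> send_rows:
  increments:
    - [[0, -0.04, 0.4, 0, 0, 0], [0, 0, 0.5, 0, 0, 0], [0, 0, 0.5, 0, 0, 0], [0, 0, 0.4, 0, 0, 0], [0, 0, 0.23, 0, 0, 0], [0, 0, 0, 0, 0, 0]]

```text
clock: 15.08
eef_pos: [0.5625, -0.1898, 0.0783]
tool_rot: [0.087, 0.996, 0.0, -0.001]
ft_force: [-0.0, -0.1, -0.2]
grip_width: 0.0512
```

>>> send_rows:
  increments:
    - [[0, 0, 0, 0, 0, 0], [0, 0, 0, 0, 0, 0], [0, 0, 0, 0, 0, 0], [0, 0, 0, 0, 0, 0]]
  grip: 1

```text
clock: 15.58
eef_pos: [0.5633, -0.1913, 0.0798]
tool_rot: [0.088, 0.996, -0.0, 0.001]
ft_force: [0.1, -3.3, 3.8]
grip_width: 0.0128
```

Run:
```python
from plan import *
from workcell import *
o,r,_=st()
c=camera("wrist"); np.savez("w6.npz",**c,pos=o["eef_pos"],q=o["tool_rot"])
cv2.imwrite("pics/w6.png",c["color"][:,:,::-1])
```

```text
t 15.57 pos [ 0.5633 -0.1913  0.0798] yaw 79.92 tilt [ 0.002  -0.0009] F [ 0.15 -3.34  3.76] T [-0.09  0.05  0.  ] w 0.0128 j6 -0.15
```

View pics/w6.png

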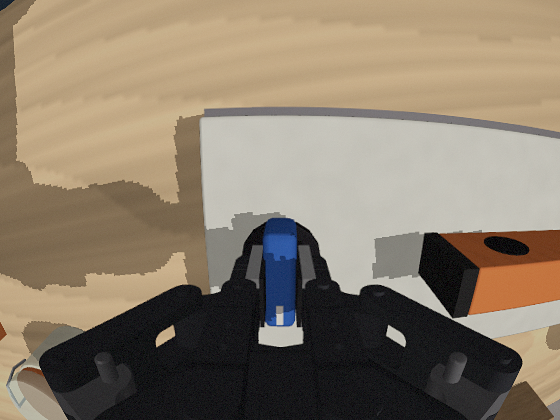

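The bar is held between the pads (width 12.8 mm). Turn it clockwise, rising with the foot.

>>> send_rows:
  increments:
    - [[0, 0, -0.012, 0, 0, 0.8], [0, 0, -0.012, 0, 0, 0.8], [0, 0, -0.012, 0, 0, 0.8], [0, 0, -0.012, 0, 0, 0.8]]

```text
clock: 16.12
eef_pos: [0.5632, -0.191, 0.082]
tool_rot: [0.361, 0.933, -0.0, 0.001]
ft_force: [0.0, -0.9, 5.4]
grip_width: 0.0126
```

>>> send_rows:
  increments:
    - [[0, 0, -0.012, 0, 0, 0.8], [0, 0, -0.012, 0, 0, 0.8], [0, 0, -0.012, 0, 0, 0.8], [0, 0, -0.012, 0, 0, 0.8], [0, 0, -0.012, 0, 0, 0.8], [0, 0, 0, 0, 0, 0]]

```text
clock: 16.88
eef_pos: [0.5634, -0.1907, 0.0849]
tool_rot: [0.656, 0.755, 0.0, 0.001]
ft_force: [1.0, -0.5, 4.2]
grip_width: 0.013
```

>>> send_rows:
  increments:
    - [[0, 0, -0.012, 0, 0, 0.8], [0, 0, -0.012, 0, 0, 0.8], [0, 0, -0.012, 0, 0, 0.8], [0, 0, -0.006, 0, 0, 0.4], [0, 0, 0, 0, 0, 0], [0, 0, 0, 0, 0, 0]]

```text
clock: 17.62
eef_pos: [0.5633, -0.1905, 0.0867]
tool_rot: [0.819, 0.574, 0.001, 0.0]
ft_force: [1.5, 0.0, 4.8]
grip_width: 0.0125
```

Run:
```python
from plan import *
from workcell import *
o,r,_=st()
c=camera("wrist"); np.savez("w7.npz",**c,pos=o["eef_pos"],q=o["tool_rot"])
cv2.imwrite("pics/w7.png",c["color"][:,:,::-1])
c=camera("top")
cv2.imwrite("pics/t7.png",cv2.resize(c["color"][150:230,230:370,::-1],None,fx=5.7,fy=5.7,interpolation=cv2.INTER_CUBIC))
```

```text
t 17.62 pos [ 0.5633 -0.1905  0.0867] yaw -19.92 tilt [0.0014 0.0002] F [1.47 0.01 4.82] T [ 0.18 -0.18 -0.07] w 0.0125 j6 1.59
```

View pics/w7.png

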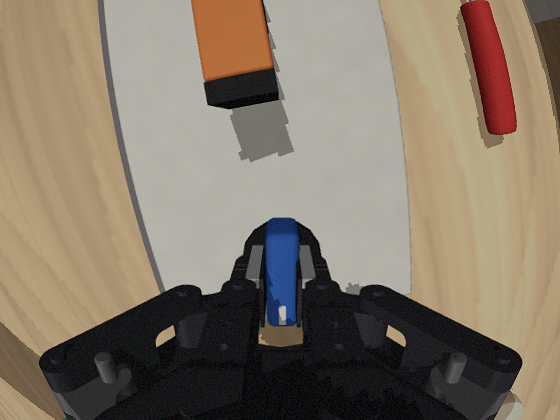

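View pics/t7.png

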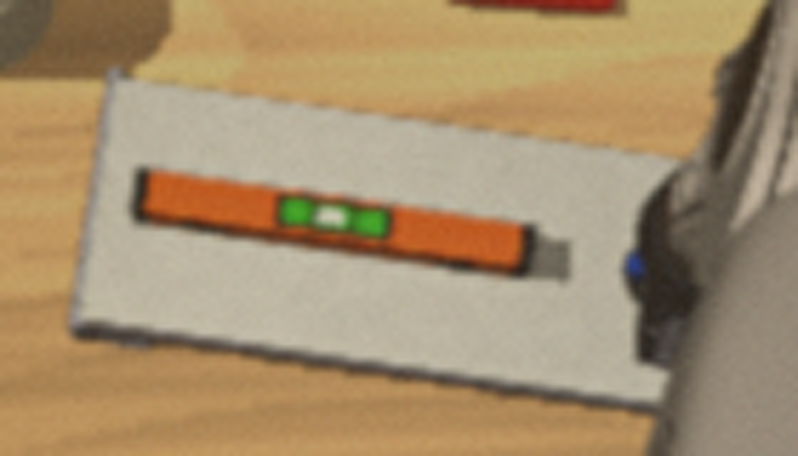

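Turned by 1.743 rad. Release, lift and read the bubble with the wrist camera.

>>> send_rows:
  increments:
    - [[0, 0, 0, 0, 0, 0], [0, 0, 0, 0, 0, 0], [0, 0, 0, 0, 0, 0], [0, 0, 0, 0, 0, 0]]
  grip: 0.4

```text
clock: 18.23
eef_pos: [0.5623, -0.1907, 0.0859]
tool_rot: [0.819, 0.573, -0.0, -0.0]
ft_force: [1.1, 0.1, 0.3]
grip_width: 0.0511
```

>>> send_rows:
  increments:
    - [[0, 0, -0.4, 0, 0, 0], [0, 0, -0.8, 0, 0, 0], [0, 0, -0.8, 0, 0, 0], [0, 0, -0.4, 0, 0, -0.5], [0, 0, 0, 0, 0, -0.5]]

```text
clock: 18.85
eef_pos: [0.5639, -0.1911, 0.209]
tool_rot: [0.765, 0.644, 0.001, 0.002]
ft_force: [-0.8, 0.3, -0.4]
grip_width: 0.0513
```

Run:
```python
from plan import *
go([.596-.055*.1736,-.0065-.055*.985,.208],-10,0,5)
```

```text
t 18.85 pos [ 0.5639 -0.1911  0.209 ] yaw -9.87 tilt [ 0.0046 -0.0016] F [-0.83  0.33 -0.42] T [-0.    0.03  0.02] w 0.0513 j6 1.42
left turn [0.28 0.05 0.13]
shift x5 [ 0.53  -0.001  0.004]
```

>>> send_rows:
  increments:
    - [[0.53, 0, 0, 0, 0, 0], [0.53, 0, 0, 0, 0, 0], [0.53, 0, 0, 0, 0, 0], [0.53, 0, 0, 0, 0, 0], [0.53, 0, 0, 0, 0, 0], [0, 0, 0, 0, 0, 0], [0, 0, 0, 0, 0, 0], [0, 0, 0, 0, 0, 0]]
  grip: 1

```text
clock: 19.85
eef_pos: [0.5856, -0.0612, 0.2063]
tool_rot: [0.767, 0.642, -0.0, 0.0]
ft_force: [0.1, 0.6, -0.9]
grip_width: 0.0005
```

>>> send_rows:
  increments:
    - [[0, 0, 0, 0, 0, 0], [0, 0, 0, 0, 0, 0], [0, 0, 0, 0, 0, 0], [0, 0, 0, 0, 0, 0]]

```text
clock: 20.35
eef_pos: [0.5858, -0.0603, 0.2063]
tool_rot: [0.766, 0.642, 0.0, 0.0]
ft_force: [-0.3, -0.6, -0.2]
grip_width: -0.0003
```

Run:
```python
from plan import *
from workcell import *
o,r,_=st()
c=camera("wrist"); np.savez("w8.npz",**c,pos=o["eef_pos"],q=o["tool_rot"])
cv2.imwrite("pics/w8.png",c["color"][:,:,::-1])
```

```text
t 20.35 pos [ 0.5858 -0.0603  0.2063] yaw -10.05 tilt [ 0. -0.] F [-0.28 -0.55 -0.21] T [ 0.02 -0.02 -0.02] w -0.0003 j6 1.64
```

View pics/w8.png

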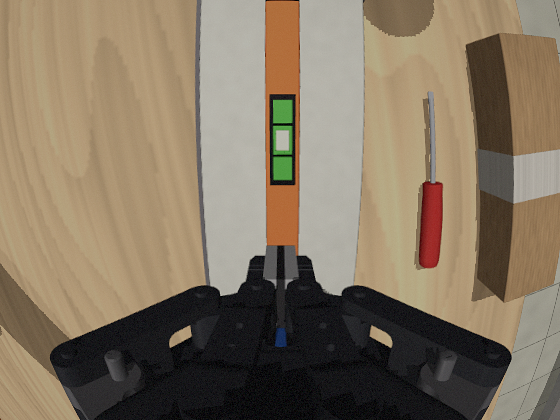

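Run:
```python
from plan import *
c=dict(np.load("w8.npz")); r=R.from_quat(c["q"])
bubble(c,0,0,0,(255,85,310,195),"pics/b8.png",5.4)
for u,v in[(282.5,95),(282.5,185),(267,140),(298,140),(267,240),(298,240),(282,125),(282,155),(282,140)]:
    w=wpix(c,c["pos"],r,u,v,.114); print(u,v,(r.inv().apply(w-c["pos"])*1000).round(1))
```

```text
282.5 95 [84.8  2.7 92.3]
282.5 185 [21.6  2.7 92.3]
267 140 [53.5 -8.  92.3]
298 140 [53.5 13.4 92.3]
267 240 [-20.   -8.7  92.3]
298 240 [-20.   14.3  92.3]
282 125 [63.9  2.3 92.3]
282 155 [43.   2.4 92.3]
282 140 [53.5  2.3 92.3]
```

View pics/b8.png

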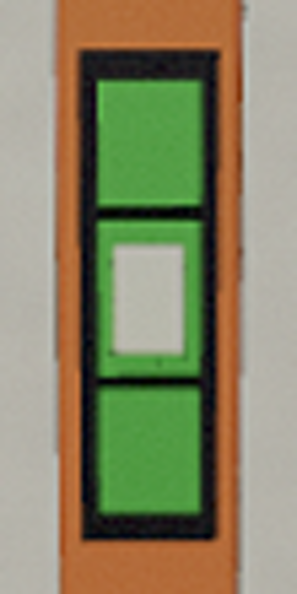

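The bubble is centred: the crop lines are at rows 213 and 382 and the bubble centre at 299.5, within about 0.3 mm of the middle. Now to press on the solid top about 58 mm to the foot side.

>>> send_rows:
  increments:
    - [[-0.1, 0.05, 0.3, 0, 0, 0], [0, 0, 0.4, 0, 0, 0], [0, 0, 0.4, 0, 0, 0], [0, 0, 0.3, 0, 0, 0], [0, 0, 0.12, 0, 0, 0], [0, 0, 0, 0, 0, 0], [0, 0, 0, 0, 0, 0]]

```text
clock: 21.28
eef_pos: [0.588, -0.0657, 0.1311]
tool_rot: [0.766, 0.643, 0.001, 0.001]
ft_force: [-0.8, -0.6, 0.1]
grip_width: 0.0001
```

>>> send_rows:
  increments:
    - [[0, 0, 0.02, 0, 0, 0], [0, 0, 0.02, 0, 0, 0], [0, 0, 0.02, 0, 0, 0], [0, 0, 0, 0, 0, 0], [0, 0, 0, 0, 0, 0]]

```text
clock: 21.9
eef_pos: [0.5874, -0.0656, 0.1273]
tool_rot: [0.766, 0.642, -0.0, -0.0]
ft_force: [-0.6, 0.6, 0.4]
grip_width: -0.0001
```

Run:
```python
from plan import *
from workcell import *
o,r,_=st()
c=camera("wrist"); np.savez("w9.npz",**c,pos=o["eef_pos"],q=o["tool_rot"])
cv2.imwrite("pics/w9.png",c["color"][:,:,::-1])
```

```text
t 21.90 pos [ 0.5874 -0.0656  0.1273] yaw -10.04 tilt [-0.  0.] F [-0.62  0.56  0.36] T [ 0.    0.02 -0.02] w -0.0001 j6 1.63
```

View pics/w9.png

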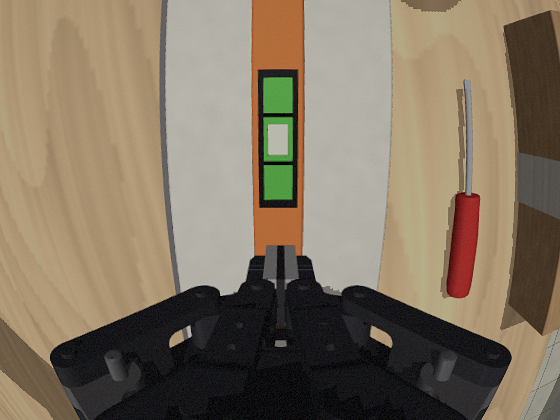

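>>> send_rows:
  increments:
    - [[0, -0.02, 0.02, 0, 0, 0], [0, 0, 0.02, 0, 0, 0], [0, 0, 0.02, 0, 0, 0], [0, 0, 0.02, 0, 0, 0], [0, 0, 0, 0, 0, 0], [0, 0, 0, 0, 0, 0]]

```text
clock: 22.7
eef_pos: [0.5864, -0.0654, 0.1233]
tool_rot: [0.766, 0.643, 0.0, 0.0]
ft_force: [-0.1, 0.4, 1.0]
grip_width: 0.0001
```

>>> send_rows:
  increments:
    - [[0, 0, 0.02, 0, 0, 0], [0, 0, 0, 0, 0, 0], [0, 0, 0, 0, 0, 0]]

```text
clock: 23.08
eef_pos: [0.5863, -0.0654, 0.1223]
tool_rot: [0.766, 0.642, -0.0, -0.0]
ft_force: [0.5, 0.8, 0.7]
grip_width: -0.0001
```

>>> send_rows:
  increments:
    - [[0, 0, 0.02, 0, 0, 0], [0, 0, 0, 0, 0, 0], [0, 0, 0, 0, 0, 0]]

```text
clock: 23.45
eef_pos: [0.5866, -0.0655, 0.1218]
tool_rot: [0.766, 0.642, 0.0, 0.0]
ft_force: [-0.8, 0.4, 3.2]
grip_width: 0.0002
```

>>> send_rows:
  increments:
    - [[0, 0, 0.02, 0, 0, 0], [0, 0, 0, 0, 0, 0], [0, 0, 0, 0, 0, 0]]

```text
clock: 23.82
eef_pos: [0.5867, -0.0656, 0.1215]
tool_rot: [0.766, 0.642, 0.0, 0.001]
ft_force: [-1.8, -1.1, 7.5]
grip_width: -0.0001
```

>>> send_rows:
  increments:
    - [[0, 0, 0.01, 0, 0, 0], [0, 0, 0, 0, 0, 0], [0, 0, 0, 0, 0, 0]]

```text
clock: 24.2
eef_pos: [0.5869, -0.0656, 0.1214]
tool_rot: [0.766, 0.642, 0.001, 0.001]
ft_force: [-3.6, -0.3, 10.1]
grip_width: 0.0001
```

>>> send_rows:
  increments:
    - [[0, -0.01, 0.005, 0, 0, 0], [0, 0, 0, 0, 0, 0], [0, 0, 0, 0, 0, 0], [0, 0, 0, 0, 0, 0], [0, 0, 0, 0, 0, 0], [0, 0, 0, 0, 0, 0], [0, 0, 0, 0, 0, 0], [0, 0, 0, 0, 0, 0]]

```text
clock: 25.2
eef_pos: [0.5867, -0.0656, 0.1214]
tool_rot: [0.766, 0.642, 0.001, 0.001]
ft_force: [-2.1, 0.0, 9.9]
grip_width: 0.0001
```

>>> send_rows:
  increments:
    - [[0, 0, 0, 0, 0, 0], [0, 0, 0, 0, 0, 0], [0, 0, 0, 0, 0, 0], [0, 0, 0, 0, 0, 0], [0, 0, 0, 0, 0, 0], [0, 0, 0, 0, 0, 0], [0, 0, 0, 0, 0, 0], [0, 0, 0, 0, 0, 0]]

```text
clock: 26.2
eef_pos: [0.5867, -0.0656, 0.1214]
tool_rot: [0.766, 0.642, 0.001, 0.001]
ft_force: [-2.7, -0.8, 9.1]
grip_width: 0.0001
```

Run:
```python
from plan import *
from workcell import *
o,r,_=st()
c=camera("wrist"); np.savez("w10.npz",**c,pos=o["eef_pos"],q=o["tool_rot"])
cv2.imwrite("pics/w10.png",c["color"][:,:,::-1]); bubble(c,0,0,0,(245,60,310,215),"pics/b10.png",3.8)
for n in("top","scene"):
    c=camera(n); cv2.imwrite(f"pics/{n}10.png",c["color"][:,:,::-1])
st()
```

```text
t 26.20 pos [ 0.5867 -0.0656  0.1214] yaw -10.05 tilt [ 0.0029 -0.0007] F [-2.68 -0.79  9.15] T [-0.08  0.46  0.03] w 0.0001 j6 1.64
t 26.35 pos [ 0.5867 -0.0656  0.1214] yaw -10.05 tilt [ 0.0029 -0.0006] F [-2.12 -1.16  9.29] T [-0.06  0.45  0.03] w -0.0001 j6 1.64
```

View pics/b10.png

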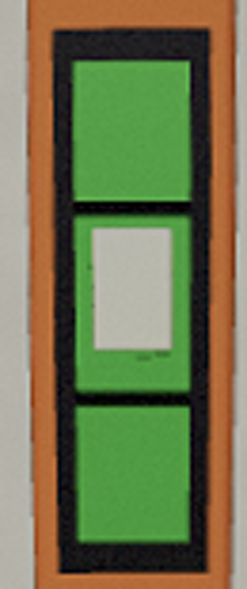

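View pics/scene10.png

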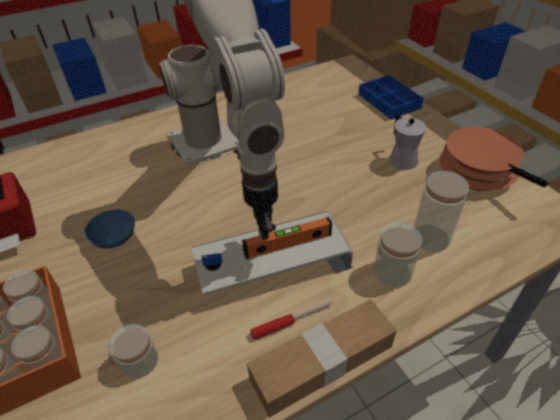

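>>> send_rows:
  increments:
    - [[0, 0, 0.003, 0, 0, 0], [0, 0, 0, 0, 0, 0], [0, 0, 0, 0, 0, 0], [0, 0, 0, 0, 0, 0], [0, 0, 0, 0, 0, 0], [0, 0, 0, 0, 0, 0], [0, 0, 0, 0, 0, 0], [0, 0, 0, 0, 0, 0]]

```text
clock: 27.35
eef_pos: [0.5867, -0.0656, 0.1213]
tool_rot: [0.766, 0.642, 0.001, 0.001]
ft_force: [-1.8, -0.5, 9.9]
grip_width: -0.0
```

>>> send_rows:
  increments:
    - [[0, 0, 0, 0, 0, 0], [0, 0, 0, 0, 0, 0], [0, 0, 0, 0, 0, 0], [0, 0, 0, 0, 0, 0], [0, 0, 0, 0, 0, 0], [0, 0, 0, 0, 0, 0], [0, 0, 0, 0, 0, 0], [0, 0, 0, 0, 0, 0]]

```text
clock: 28.35
eef_pos: [0.5868, -0.0656, 0.1213]
tool_rot: [0.766, 0.642, 0.001, 0.001]
ft_force: [-2.7, 0.3, 9.2]
grip_width: 0.0004
```

Run:
```python
from plan import *
from workcell import *
o,r,_=st()
c=camera("wrist"); bubble(c,0,0,0,(245,60,310,215),"pics/b11.png",3.8)
for n in("top",):
    c=camera(n); cv2.imwrite(f"pics/{n}11.png",c["color"][:,:,::-1]);st()
```

```text
t 28.35 pos [ 0.5868 -0.0656  0.1213] yaw -10.05 tilt [ 0.003  -0.0007] F [-2.74  0.32  9.24] T [-0.02  0.45  0.05] w 0.0004 j6 1.64
t 28.45 pos [ 0.5867 -0.0656  0.1213] yaw -10.05 tilt [ 0.003  -0.0007] F [-2.66 -0.78 11.3 ] T [-0.05  0.47  0.01] w -0.0003 j6 1.64
```

View pics/b11.png

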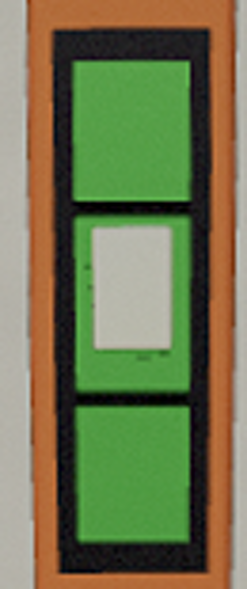

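View pics/top11.png

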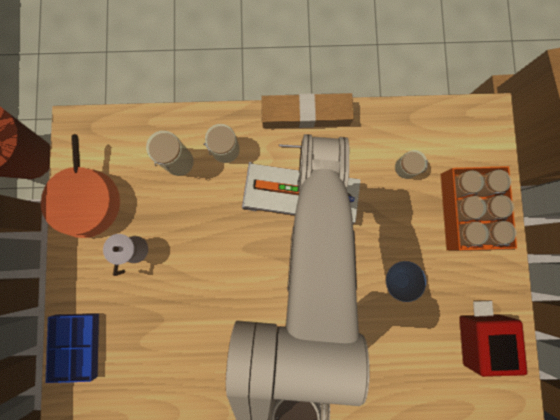

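The bubble is at rest between the lines, about 1.7 mm to the hinge side (rows 226–350, lines at 208 and 399). The push is about 10 N and the bystanders haven't moved. Handing in.

Run:
```python
from plan import *
from workcell import *
st(); print(job_done())
```

```text
t 28.45 pos [ 0.5867 -0.0656  0.1213] yaw -10.05 tilt [ 0.003  -0.0007] F [-2.66 -0.78 11.3 ] T [-0.05  0.47  0.01] w -0.0003 j6 1.64
the job is handed in; nothing more can be done
None
```

The job is handed in at 28.5 s, with the arm still pressing on the level and the bubble between the lines; no verdict was reported.

- **Placing:** I set the level upright and lengthwise, about 28–248 mm from the hinge, and let go. The bubble read about 13.6 mm off towards the hinge.
- **Levelling:** I turned the knob about 1.74 rad clockwise. The bubble then came to rest within about 0.3 mm of the middle.
- **Pressing:** I pressed with closed fingertips on the solid top, about 55–58 mm from the middle on the foot side. The last force readings scattered between 9.2 and 11.3 N, with about 2.7 N of sideways force that I did not fully remove.
- **Last bubble reading:** While pressed, it is about 1.7 mm to the hinge side, between the lines with about 1.3 mm to spare. That is more shift than I allowed for: pressing moved it about 2 mm, where I expected about 1 mm for 10 N.
- **Other objects:** The last top view shows the jars, pot and bowl where they were. The arm hid most of the screwdriver there, but the scene view taken while pressing (26 s) shows it unmoved.

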